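# Eject a reagent cassette from the loader and shelve it in the tray

### The job

Pull the loader's sprung ejector grip all the way out to its stop, so that it drags the reagent cassette out from under the loader's head, and ease the grip back fully home without letting it snap back. Then lift the cassette off the lane and set it down gently, upright, in the tray's free bay, leaving everything else on the bench where it is.

Things in the scene. Friction and masses are not known exactly. Their poses are not given: they have to be found in the camera images.
- loader: White bench-top cassette loader fixed to the bench, 335 mm deep, 185 wide, 187 high. -x points out of its front, z up; origin on the bench, below the head's front face, on the lane's middle line. Base plate 12 mm thick: x -130 to 205, y -125 to 60 mm. The head overhangs it over x 0 to 205, the same y, z 110 to 187 mm; below, the front is open.
- ejector (a joint): Travel of the sprung ejector along the loader's -x, in m: 0 is home (in), 0.115 its stop (fully out). A spring draws it home with 4 N at home, 7.5 N at the stop; let go when out, it snaps back. Full travel drags the cassette out onto the lane's open apron, where it stays when the ejector goes home.
- ejector_grip (a point): Centre of the ejector's black grip block (24 mm along the loader's x, 24 wide along its y, 50 tall); axes as the loader's. At home at x=-14, y=-85, z=50 mm of the loader: so close under the head's front that a gripper pointing straight down hits the head. Lean it about 40 degrees, its body away from the loader. A 10 mm rod runs from it to a bar behind the cassette.
- apron (a point): Point on the floor of the lane's open apron (z=12 mm) below where the cassette's centre comes to stand when the ejector has been pulled out fully; axes as the loader's, 71 mm in front of the head. The lane has 14 mm high guides 47 mm apart and an end wall 46 mm beyond this point.
- cassette: The white reagent cassette in the loader: body 80 mm (x) by 42 mm (y) by 50 mm high, with an upright grip fin on top, 50 mm (x) by 16 mm (y), from z=49 to 85 mm. Origin at the centre of its underside, z up. 0.15 to 0.3 kg. It starts under the head, its long axis along the lane.
- tray: Steel tray fixed to the bench, 112 mm (x) by 210 mm (y), 36 mm high, origin at the centre of its underside. Three bays side by side, centres at y=-68, 0, +68 mm, each 100 mm (x) by 62 mm (y) inside; floor 6 mm above the bench. Two bays hold cassettes; the third is free.
- free_card: Blank brown card, 70 by 45 mm and under 1 mm thick, lying at the centre of the free bay's floor; origin at its centre, x along the bay's length.
- spare_a: Cassette like the first, standing in another bay of the tray (same sizes and origin). To be left alone.
- spare_b: Cassette like the first, standing in another bay of the tray (same sizes and origin). To be left alone.
- bottle: White bottle with blue cap, 60 mm across, 130 mm high; origin at the centre of its underside. To be left alone.
- beaker: Clear plastic beaker, 66 mm across, 70 mm high; origin at the centre of its underside. To be left alone.
- tube_rack: Grey rack of capped tubes, 100 by 60 mm, 74 mm high; origin at the centre of its underside. To be left alone.
- tip_box: Blue box of pipette tips with a teal lid, 120 by 85 mm, 66 mm high; origin at the centre of its underside. To be left alone.
- mouse: Black computer mouse, 100 by 60 mm, 28 mm high; origin at the centre of its underside. To be left alone.
- dish: Shallow glass dish, 90 mm across, 18 mm high; origin at the centre of its underside. To be left alone.

How it is judged:
On the way, in this order (a step that is already met when the one before it is completed fails the run):
1. the ejector grip is out at its stop (within 5 mm) (value of joint ejector above 0.11 m), for 0.2 s.
2. the ejector is fully home again and the cassette stands out on the lane's apron (value of joint ejector below 0.006 m and x of cassette in the frame of loader below -0.055 m), for 0.2 s.
At the end, for the whole second after the job is handed in: The cassette stands upright (within 0.1 rad) and at rest on the floor of the tray's free bay, its centre within 16 mm of the card's, and the ejector is home (within 6 mm) (horizontal distance between cassette and free_card below 0.016 m and z of cassette in the frame of tray below 0.012 m and angle between cassette's own z axis and vertical below 0.1 rad and value of joint ejector below 0.006 m and linear speed of cassette below 0.03 m/s); the robot touches nothing.
It fails at once if the ejector snapped back (faster than 0.5 m/s) (velocity of joint ejector below -0.5 m/s).
It fails at once if the cassette was let go more than 15 mm above the bay's floor, over the tray (horizontal distance between cassette and free_card below 0.1 m and z of cassette in the frame of tray above 0.021 m and contact force between the fingers and cassette below 0.02 N).
It fails at once if the cassette was slammed onto the bay's floor (faster than 0.6 m/s) (horizontal distance between cassette and free_card below 0.05 m and z of cassette in the frame of tray below 0.015 m and linear speed of cassette above 0.6 m/s).
It fails at once if another thing on the bench was moved by more than 20 mm (distance of any of spare_a, spare_b, bottle, beaker, tube_rack, tip_box, mouse, dish from where it was at the start of the episode above 0.02 m).
It also fails if it takes over 56 s, if anything falls off the work surface, if the arm or the gripper's body presses on something with over 40 N, if the wrist force passes 120 N, or if a joint passes its speed limit or range.

### The arm

A 7-joint arm with a two-finger parallel gripper is mounted at the origin on the work surface. World frame = base frame: x ahead of the robot, y to its left, z up, the work surface at z = 0. Lengths are in m, angles in rad, forces in N, time in s.
With the tool pointing down it reaches from about 0.4 to 0.875 m from the base axis. Payload 19.3 kg.
Tool frame: the origin (TCP) lies on the centre line of the jaws, within the pads' length; the fingertips stand 14 mm ahead of it and the grasp point (between the pads) lies 5 mm behind it; z points along the fingers, y is the line along which they close (so a half turn about z gives the same grasp; the last joint's range is limited). The gripper opens to 85 mm and grips with 20 to 120 N. Pads are 22 mm wide; open, the fingers measure 114 mm over their backs; the gripper's body (76 mm by 85 mm) begins 54 mm behind the grasp point. The pads swing forward as they close: fully open they stand 13 mm farther back than shut.
Start: joints at [-1.404, 0.521, -0.036, 1.599, 0.021, 1.021, -0.113], TCP at [0.147, 0.608, 0.245] pointing down, gripper open.
Joint ranges: [-2.91, 2.91], [-0.3, 2.13], [-1.5, 1.42], [0.17, 2.43], [-1.26, 4.41], [0.16, 1.93], [-2.52, 2.52]. Speed limits (rad/s): [1.89, 1.89, 2.39, 2.39, 3.01, 3.01, 3.01].

### API

Orientations are given as [roll, pitch, yaw] about the fixed x, y, z axes, in that order (R = Rz(yaw) Ry(pitch) Rx(roll)).
In Python, from workcell import bot, grab_frame, regions_of gives the robot as it stands. The module is installed in compiled form; this text tells all that it offers.
- The arm moves only by the tool play_rows, never from a script. Its argument "plan" is a list of rows, each a list of 3 entries, a list of its own where there are three numbers: the shift along the tool's x, y, z in units of 2.5 cm (1.0 is 2.5 cm), then the turn, a rotation vector about the tool's x, y, z in units of 0.15 rad (1.0 is 0.15 rad), then the closure, from -1 (fully open) to 1 (shut). In form: [[[tx, ty, tz], [rx, ry, rz], jaw], ...]. A call has 1 to 20 rows; each row shifts and turns the commanded pose from where the row before left it, along the tool's axes as they then stand; what a row does not reach is not made up. A row lasts 1/8 s, in which the tool goes at most 62.5 mm and 10.7 degrees, less where a joint would pass 70% of its speed; a pose out of reach is approached as far as the arm can. A call with a number of a shift or a turn outside -1 to 1 is refused whole. A call with a gripper value outside its range is refused whole. The fingers move at their own pace and stop on an object; "newtons" is the grip in N (left out, the last holds). Time passes only in rows, so rows that do not move let the fingers close. It gives the time, the measured TCP pose, the force, the opening and the grip force at its end, in the units of the state.
- bot.observe(): the state, without advancing time (a new reading comes with each control period).
- grab_frame(name): name is "side" or "top" or "wrist"; returns a dict with "pixels" (384x512x3 uint8, red, green, blue), "depth" (384x512 float32, m along the optical axis (not along the pixel's ray), 0 where there is no reading), "camera_matrix" (3x3 intrinsics, pixels), "distortion" ([k1, k2, p1, p2, k3] as OpenCV has them; the pictures are not rectified), "R" (3x3) and "t" (3): a world point X has camera coordinates R X + t. Camera axes: x right, y down, z forward; pixel columns grow to the right and rows downward; lengths in m; the calibration is good to about 2 mm. A picture is of the moment at which its call begins.
- bot.job_done(): hands the job in; it is judged then, once.
Trained networks look in the newest picture that a camera, given by its name, has taken for a name from the list of things; names that differ only in an ending like _2 or _b are one class to them, and where a whole thing is asked for, a point or a joint stands for the part that bears it (a point fixed in the world has none). Each returns a list of dicts, best first, with "p" (0 to 1); they miss things now and then, are a little off and sometimes report something else, mostly with a low value. They report only what shows in the picture. A call takes as long as a camera call.
- regions_of(thing, camera): "mask" (384x512 bool, what is visible of it) and "box" ([left, top, right, bottom] in pixels, round what is visible of it).
The state is a dict: "clock": time; "qpos": joint angles; "qd": joint speeds; "joint_efforts": joint torques, N m; "position": TCP position; "tool_rot": TCP orientation; "force": force on the tool from outside, world axes, zero at the start; "moment": the same for the moment, N m; "grip_width": finger opening in m; "finger_force": force on a finger pad.
Only numpy, scipy, OpenCV 4.12 (cv2) and the standard library are available. Lean on these libraries where they do the work, as an engineer would, in place of code of your own. Each camera call takes 0.05 s, during which the arm holds its last target. There are 200 camera calls.

## Working session

There is one attempt and no reset: what is moved stays moved. The work goes in short steps, Python scripts to look and compute and a tool call to move; the robot and the scene stay as the last step left them, time stands still between calls to the robot, and variables do not carry over. Pictures are saved under pics/ and viewed, at most 10 in all, crops included, and the job is handed in when it is done.

Besides the shell and the picture viewer there is one more tool, called by a JSON object that holds its "api" and its "payload". play_rows: Moves the arm, as the interface text tells. Its arguments: {"type":"object","properties":{"plan":{"type":"array"},"newtons":{"type":"number"}},"required":["plan"]}

```bash
mkdir -p pics
cat > h.py <<'E'
import numpy as np, cv2
from workcell import bot, grab_frame, regions_of
from scipy.spatial.transform import Rotation as Ro
def cloud(f):
    K=f["camera_matrix"];d=f["depth"];h,w=d.shape
    u,v=np.meshgrid(np.arange(w),np.arange(h))
    p=cv2.undistortPoints(np.stack([u,v],-1).reshape(-1,1,2).astype(np.float64),np.array(K),np.array(f["distortion"])).reshape(h,w,2)
    c=np.dstack([p[...,0]*d,p[...,1]*d,d])
    X=(c-np.array(f["t"]))@np.array(f["R"])
    X[d<=0]=np.nan
    return X
E
python3 - <<'E'
from h import *
print(bot.observe())
ims=[]
for c in ["side","top"]:
    f=grab_frame(c);X=cloud(f);np.savez(f"{c}.npz",X=X,**{k:np.array(v) for k,v in f.items()})
    ims.append(f["pixels"])
    print(c,"cam",-np.array(f["R"]).T@f["t"])
    for t in ["loader","ejector_grip","cassette","tray","free_card","bottle","beaker","tube_rack","tip_box","mouse","dish"]:
        for r in regions_of(t,c)[:3]:
            P=X[r["mask"]];P=P[~np.isnan(P[:,0])]
            if len(P): print(t,round(r["p"],2),np.array(r["box"]).astype(int),np.round(np.median(P,0),3),np.round(np.percentile(P,2,0),3),np.round(np.percentile(P,98,0),3))
for c,i in zip(["side","top"],ims): cv2.imwrite(f"pics/{c}0.png",cv2.resize(i[...,::-1],(768,576)))
E
```

```text
{'clock': 0.0, 'qpos': array([-1.40422165,  0.52203246, -0.03635356,  1.60001709,  0.02122242,
        1.02111207, -0.11282674]), 'qd': array([-0.001397  ,  0.00153458,  0.00100185,  0.00243829,  0.00126963,
       -0.0008215 ,  0.00079469]), 'joint_efforts': array([-3.19697956e-04, -9.27106619e+01,  1.97981469e+00, -3.69931197e+01,
        1.78781088e-02,  8.11443228e-03,  1.27588692e-05]), 'position': array([0.14655407, 0.60723035, 0.24471069]), 'tool_rot': array([-3.14041304e+00,  9.15877419e-05,  2.90481590e+00]), 'force': array([-0.0175289 , -0.0941676 ,  0.67141664]), 'moment': array([ 0.03413352, -0.01053597,  0.01004231]), 'finger_force': 0.0, 'grip_width': 0.08517645019013224}
side cam [-0.06076383 -0.7092257   0.74594268]
loader 0.84 [123  87 265 211] [0.516 0.189 0.103] [0.446 0.043 0.008] [0.627 0.353 0.187]
ejector_grip 0.82 [197 147 230 174] [0.588 0.149 0.054] [0.579 0.141 0.028] [0.603 0.238 0.076]
cassette 0.69 [172 151 194 183] [0.5   0.186 0.054] [0.485 0.175 0.018] [0.525 0.226 0.088]
tray 0.8 [279 232 387 310] [ 0.504 -0.262  0.023] [ 0.484 -0.363  0.001] [ 0.594
[... 1586 characters left out ...]
 0.013 0.072]
beaker 0.23 [245 151 272 189] [ 0.614 -0.053  0.023] [ 0.569 -0.082  0.015] [ 0.661 -0.025  0.028]
tube_rack 0.91 [260  99 292 149] [ 0.72  -0.095  0.05 ] [ 0.676 -0.128  0.003] [ 0.774 -0.062  0.076]
tip_box 0.82 [328 101 371 155] [ 0.717 -0.264  0.065] [ 0.665 -0.311  0.008] [ 0.78  -0.227  0.068]
tip_box 0.22 [216  86 244 120] [0.752 0.018 0.088] [ 0.737 -0.008  0.006] [0.782 0.047 0.131]
mouse 0.66 [247 152 270 188] [ 0.613 -0.054  0.023] [ 0.569 -0.081  0.015] [ 0.661 -0.026  0.028]
mouse 0.5 [305 180 327 217] [ 0.538 -0.181  0.056] [ 0.501 -0.207  0.006] [ 0.58  -0.167  0.093]
dish 0.56 [335 267 372 302] [ 0.341 -0.288  0.01 ] [ 0.303 -0.327  0.002] [ 0.382 -0.246  0.019]
```

View pics/side0.png

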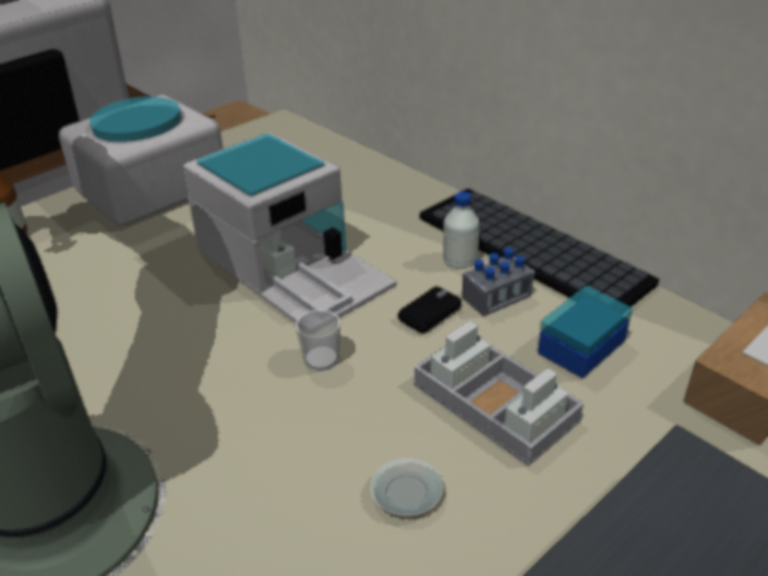

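View pics/top0.png

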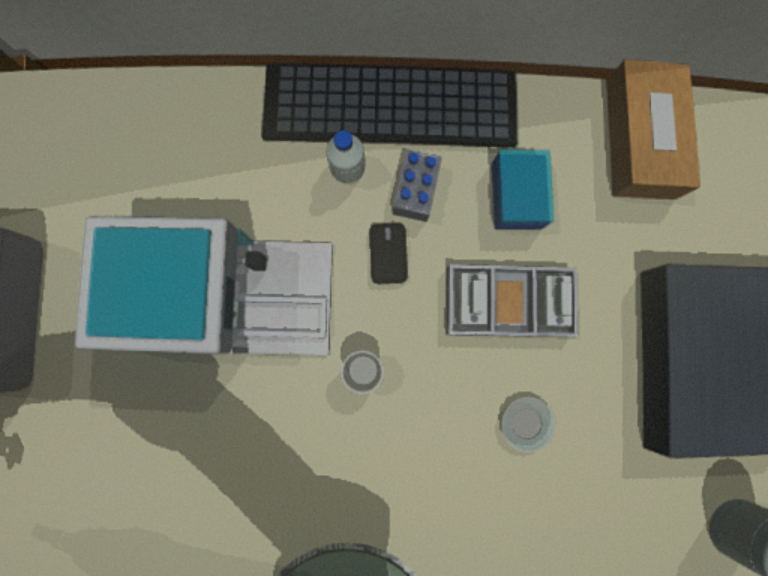

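Run:
```python
from h import *
X=np.load("top.npz")["X"]
def rect(m):
    P=X[m][:,:2].astype(np.float32); return cv2.minAreaRect(P), len(P)
x,y,z=X[...,0],X[...,1],X[...,2]
print("head",rect((z>.178)&(z<.195)&(x>.4)&(x<.67)&(y>.05)&(y<.42)))
print("tray",rect((z>.030)&(z<.042)&(x>.46)&(x<.62)&(y>-.39)&(y<-.13)))
print("grip",rect((z>.068)&(z<.082)&(x>.55)&(x<.63)&(y>.1)&(y<.17)))
print("fins",rect((z>.08)&(z<.095)&(y<-.1)&(y>-.22)&(x>.48)&(x<.6)),rect((z>.08)&(z<.095)&(y<-.29)&(y>-.39)&(x>.48)&(x<.6)))
print("plate",rect((z>.006)&(z<.018)&(x>.4)&(x<.66)&(y>.02)&(y<.17)))
X=np.load("side.npz")["X"];x,y,z=X[...,0],X[...,1],X[...,2]
print("head s",rect((z>.180)&(z<.195)&(x>.4)&(x<.67)&(y>.05)&(y<.42)))
print("grip s",rect((z>.071)&(z<.082)&(x>.55)&(x<.63)&(y>.1)&(y<.17)))
```

```text
head (((0.5395593047142029, 0.27220526337623596), (0.20094604790210724, 0.181400328874588), 89.70089721679688), 6840)
tray (((0.5408786535263062, -0.2555687129497528), (0.11324241012334824, 0.209916889667511), 0.03478323668241501), 1017)
grip (((0.6050764918327332, 0.15697576105594635), (0.04962131753563881, 0.0227616298943758), 4.495198726654053), 108)
fins (((0.540658712387085, -0.1878921538591385), (0.016051916405558586, 0.048064813017845154), 89.66450500488281), 174) (((0.5405112504959106, -0.3219345211982727), (0.05007915198802948, 0.016103530302643776), 0.21818268299102783), 178)
plate (((0.5395315885543823, 0.10517817735671997), (0.1860249936580658, 0.12957286834716797), 0.04246861860156059), 3444)
head s (((0.5384372472763062, 0.2691830098628998), (0.15277448296546936, 0.17033028602600098), 0.04000260680913925), 1885)
grip s (((0.6035568118095398, 0.15483416616916656), (0.05163142830133438, 0.02477148547768593), 4.637755393981934), 61)
```

The side view (768 px wide) shows the loader's open front facing world -y, with the black grip at about (332,242) and the card at (497,397). The top view agrees: grip (256,260), free middle bay (510,300), spares on both sides of it. So loader x = world +y, and its origin is at about (0.507, 0.170).

```bash
cat >> h.py <<'E'
def go(pos,rpy,n,frm=None):
    if frm is None:
        o=bot.observe();frm=(o["position"],o["tool_rot"])
    p0=np.array(frm[0]);R0=Ro.from_euler("xyz",frm[1]);R1=Ro.from_euler("xyz",rpy)
    w=(R0.inv()*R1).as_rotvec()/n
    M=sum(Ro.from_rotvec(w*k).as_matrix() for k in range(n))
    s=np.linalg.solve(M,R0.inv().apply(np.array(pos)-p0))
    print(n,"shift",np.round(s/.025,2),"turn",np.round(w/.15,2),"| now",np.round(frm[0],4),np.round(frm[1],3))
    mid=p0+R0.apply(sum(Ro.from_rotvec(w*k).as_matrix() for k in range(n//2))@s) if n>1 else p0
    print(" mid",np.round(mid,3))
E
python3 - <<'E'
from h import *
# lean check
R=np.array([[0,1,0],[.766,0,.643],[.643,0,-.766]])
L=Ro.from_matrix(R).as_euler("xyz");print(L)
go([.40,.40,.33],[np.pi,0,2.3],14)
go([.592,.03,.27],[np.pi,0,1.571],18,([.40,.40,.33],[np.pi,0,2.3]))
go([.592,.078,.143],L,6,([.592,.03,.27],[np.pi,0,1.571]))
E
```

```text
[ 3.14159265 -0.69832295  1.57079633]
14 shift [-0.94 -0.16 -0.24] turn [-0.    0.    0.29] | now [0.1467 0.6075 0.2453] [-3.142  0.     2.905]
 mid [0.289 0.523 0.288]
18 shift [-0.94  0.09  0.13] turn [-0.   -0.    0.27] | now [0.4  0.4  0.33] [3.142 0.    2.3  ]
 mid [0.53  0.233 0.3  ]
6 shift [0.06 0.   0.92] turn [-0.    0.78  0.  ] | now [0.592 0.03  0.27 ] [3.142 0.    1.571]
 mid [0.592 0.043 0.202]
```

{"api": "play_rows", "payload": {"plan": [[[-0.94, -0.16, -0.24], [0, 0, 0.29], 0.05], [[-0.94, -0.16, -0.24], [0, 0, 0.29], 0.05], [[-0.94, -0.16, -0.24], [0, 0, 0.29], 0.05], [[-0.94, -0.16, -0.24], [0, 0, 0.29], 0.05], [[-0.94, -0.16, -0.24], [0, 0, 0.29], 0.05], [[-0.94, -0.16, -0.24], [0, 0, 0.29], 0.05], [[-0.94, -0.16, -0.24], [0, 0, 0.29], 0.05], [[-0.94, -0.16, -0.24], [0, 0, 0.29], 0.05], [[-0.94, -0.16, -0.24], [0, 0, 0.29], 0.05], [[-0.94, -0.16, -0.24], [0, 0, 0.29], 0.05], [[-0.94, -0.16, -0.24], [0, 0, 0.29], 0.05], [[-0.94, -0.16, -0.24], [0, 0, 0.29], 0.05], [[-0.94, -0.16, -0.24], [0, 0, 0.29], 0.05], [[-0.94, -0.16, -0.24], [0, 0, 0.29], 0.05]]}}

```text
clock: 2.95
position: [0.4014, 0.3975, 0.3297]
tool_rot: [3.142, 0.0, 2.293]
force: [-0.8, -0.5, -0.8]
grip_width: 0.0408
finger_force: 0.0
```

{"api": "play_rows", "payload": {"plan": [[[-0.94, 0.09, 0.13], [0, 0, 0.27], 0.05], [[-0.94, 0.09, 0.13], [0, 0, 0.27], 0.05], [[-0.94, 0.09, 0.13], [0, 0, 0.27], 0.05], [[-0.94, 0.09, 0.13], [0, 0, 0.27], 0.05], [[-0.94, 0.09, 0.13], [0, 0, 0.27], 0.05], [[-0.94, 0.09, 0.13], [0, 0, 0.27], 0.05], [[-0.94, 0.09, 0.13], [0, 0, 0.27], 0.05], [[-0.94, 0.09, 0.13], [0, 0, 0.27], 0.05], [[-0.94, 0.09, 0.13], [0, 0, 0.27], 0.05], [[-0.94, 0.09, 0.13], [0, 0, 0.27], 0.05], [[-0.94, 0.09, 0.13], [0, 0, 0.27], 0.05], [[-0.94, 0.09, 0.13], [0, 0, 0.27], 0.05], [[-0.94, 0.09, 0.13], [0, 0, 0.27], 0.05], [[-0.94, 0.09, 0.13], [0, 0, 0.27], 0.05], [[-0.94, 0.09, 0.13], [0, 0, 0.27], 0.05], [[-0.94, 0.09, 0.13], [0, 0, 0.27], 0.05], [[-0.94, 0.09, 0.13], [0, 0, 0.27], 0.05], [[-0.94, 0.09, 0.13], [0, 0, 0.27], 0.05]]}}

```text
clock: 5.2
position: [0.5912, 0.0279, 0.2706]
tool_rot: [-3.142, 0.0, 1.564]
force: [0.8, 0.4, -0.6]
grip_width: 0.0404
finger_force: 0.0
```

Run:
```python
from h import *
print(bot.observe()["qpos"],bot.observe()["grip_width"])
go([.592,.078,.143],[np.pi,-.698,1.571],6)
```

```text
[-0.45108605  0.47548912  0.43705025  1.67958264 -0.22698205  1.03699243
  0.05290792] 0.04040664408742846
6 shift [0.08 0.01 0.93] turn [ 0.    0.78 -0.01] | now [0.5912 0.0279 0.2706] [-3.142  0.     1.564]
 mid [0.592 0.042 0.202]
```

{"api": "play_rows", "payload": {"plan": [[[0.08, 0.01, 0.93], [0, 0.78, -0.01], 0.05], [[0.08, 0.01, 0.93], [0, 0.78, -0.01], 0.05], [[0.08, 0.01, 0.93], [0, 0.78, -0.01], 0.05], [[0.08, 0.01, 0.93], [0, 0.78, -0.01], 0.05], [[0.08, 0.01, 0.93], [0, 0.78, -0.01], 0.05], [[0.08, 0.01, 0.93], [0, 0.78, -0.01], 0.05], [[0, 0, 0], [0, 0, 0], 0.05]]}}

```text
clock: 6.08
position: [0.5918, 0.0782, 0.1411]
tool_rot: [-3.14, -0.702, 1.571]
force: [0.2, -0.9, -0.2]
grip_width: 0.0407
finger_force: 0.0
```

Run:
```python
from h import *
ims=[]
for c in ["wrist","side"]:
    f=grab_frame(c);X=cloud(f);ims.append(f["pixels"])
    for r in regions_of("ejector_grip",c)[:2]:
        P=X[r["mask"]];P=P[~np.isnan(P[:,0])]
        if len(P): print(c,round(r["p"],2),np.array(r["box"]).astype(int),np.round(np.median(P,0),3),np.round(np.percentile(P,3,0),3),np.round(np.percentile(P,97,0),3))
cv2.imwrite("pics/w1.png",np.hstack(ims)[...,::-1][:, :, :].copy() if 0 else cv2.resize(np.hstack(ims)[...,::-1],(800,300)))
go([.592,.155,.051],[np.pi,-.698,1.571],6)
```

```text
wrist 0.6 [241 136 270 211] [0.591 0.154 0.071] [0.581 0.145 0.033] [0.603 0.205 0.075]
side 0.71 [193 147 229 174] [0.589 0.154 0.052] [0.579 0.141 0.012] [0.624 0.237 0.076]
6 shift [-0.02 -0.01  0.8 ] turn [ 0.   -0.    0.01] | now [0.5931 0.0802 0.1445] [ 3.135 -0.7    1.58 ]
 mid [0.593 0.118 0.098]
```

View pics/w1.png

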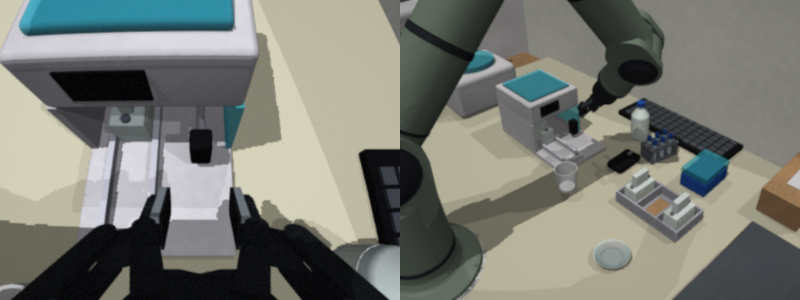

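The wrist view (left half) shows the grip at (201,145), centred between the fingers (160 and 240). The measured centre is about (0.592, 0.154), which matches the geometry given. Next is the approach and grasp.

{"api": "play_rows", "payload": {"plan": [[[0, 0, 0.8], [0, 0, 0], 0.05], [[0, 0, 0.8], [0, 0, 0], 0.05], [[0, 0, 0.8], [0, 0, 0], 0.05], [[0, 0, 0.8], [0, 0, 0], 0.05], [[0, 0, 0.7], [0, 0, 0], 0.05], [[0, 0, 0.6], [0, 0, 0], 0.05], [[0, 0, 0], [0, 0, 0], 0.6], [[0, 0, 0], [0, 0, 0], 0.6], [[0, 0, 0], [0, 0, 0], 0.6], [[0, 0, 0], [0, 0, 0], 0.6]], "newtons": 60}}

```text
clock: 7.52
position: [0.5923, 0.1522, 0.0568]
tool_rot: [3.138, -0.701, 1.577]
force: [3.6, 4.4, -23.3]
grip_width: 0.0227
finger_force: 60.0
```

{"api": "play_rows", "payload": {"plan": [[[-0.23, 0, -0.19], [0, 0, 0], 0.6], [[-0.46, 0, -0.39], [0, 0, 0], 0.6], [[-0.46, 0, -0.39], [0, 0, 0], 0.6], [[-0.46, 0, -0.39], [0, 0, 0], 0.6], [[-0.46, 0, -0.39], [0, 0, 0], 0.6], [[-0.46, 0, -0.39], [0, 0, 0], 0.6], [[-0.46, 0, -0.39], [0, 0, 0], 0.6], [[-0.23, 0, -0.19], [0, 0, 0], 0.6], [[0, 0, 0], [0, 0, 0], 0.6]]}}

```text
clock: 8.65
position: [0.5924, 0.0471, 0.0568]
tool_rot: [3.139, -0.702, 1.577]
force: [0.6, 6.4, -24.0]
grip_width: 0.023
finger_force: 60.9
```

{"api": "play_rows", "payload": {"plan": [[[-0.12, 0, -0.1], [0, 0, 0], 0.6], [[-0.12, 0, -0.1], [0, 0, 0], 0.6], [[-0.09, 0, -0.08], [0, 0, 0], 0.6], [[0, 0, 0], [0, 0, 0], 0.6], [[0, 0, 0], [0, 0, 0], 0.6]]}}

```text
clock: 9.28
position: [0.5923, 0.0384, 0.0569]
tool_rot: [3.139, -0.704, 1.578]
force: [3.2, 16.8, -28.2]
grip_width: 0.0229
finger_force: 62.9
```

{"api": "play_rows", "payload": {"plan": [[[0, 0, 0], [0, 0, 0], 0.6], [[0.23, 0, 0.19], [0, 0, 0], 0.6], [[0.46, 0, 0.39], [0, 0, 0], 0.6], [[0.46, 0, 0.39], [0, 0, 0], 0.6], [[0.46, 0, 0.39], [0, 0, 0], 0.6], [[0.46, 0, 0.39], [0, 0, 0], 0.6], [[0.46, 0, 0.39], [0, 0, 0], 0.6], [[0.46, 0, 0.39], [0, 0, 0], 0.6], [[0.3, 0, 0.25], [0, 0, 0], 0.6], [[0.15, 0, 0.13], [0, 0, 0], 0.6], [[0.06, 0, 0.05], [0, 0, 0], 0.6], [[0, 0, 0], [0, 0, 0], 0.6]]}}

```text
clock: 10.78
position: [0.5923, 0.1513, 0.0569]
tool_rot: [3.138, -0.701, 1.577]
force: [2.9, 3.5, -25.8]
grip_width: 0.0231
finger_force: 64.2
```

{"api": "play_rows", "payload": {"plan": [[[0, 0, 0], [0, 0, 0], 0.05], [[0, 0, 0], [0, 0, 0], 0.05], [[0, 0, 0], [0, 0, 0], 0.05], [[0, 0, -0.5], [0, 0, 0], 0.05], [[0, 0, -1], [0, 0, 0], 0.05], [[0, 0, -1], [0, 0, 0], 0.05], [[0, 0, -1], [0, 0, 0], 0.05], [[0, 0, -1], [0, 0, 0], 0.05], [[0, 0, -1], [0, 0, 0], 0.05], [[0, 0, 0], [0, 0, 0], 0.05]]}}

```text
clock: 12.02
position: [0.5933, 0.0605, 0.164]
tool_rot: [3.134, -0.701, 1.578]
force: [0.3, 0.1, -1.1]
grip_width: 0.0406
finger_force: 0.0
```

Run:
```python
from h import *
ims=[]
for c in ["wrist","side","top"]:
    f=grab_frame(c);X=cloud(f);ims.append(f["pixels"])
    for t in ["ejector_grip","cassette"]:
      for r in regions_of(t,c)[:3]:
        P=X[r["mask"]];P=P[~np.isnan(P[:,0])]
        if len(P): print(t,c,round(r["p"],2),np.array(r["box"]).astype(int),np.round(np.median(P,0),3),np.round(np.percentile(P,3,0),3),np.round(np.percentile(P,97,0),3))
    x,y,z=X[...,0],X[...,1],X[...,2]
    P=X[(z>.091)&(z<.101)&(x>.47)&(x<.54)&(y>.04)&(y<.165)]
    if len(P)>5: print(c,"fin",len(P),cv2.minAreaRect(P[:,:2].astype(np.float32)),P[:,2].mean())
cv2.imwrite("pics/w2.png",cv2.resize(np.hstack(ims[:2])[...,::-1],(800,300)))
go([.507,.075,.19],[np.pi,0,1.571],6)
```

```text
ejector_grip wrist 0.79 [242 134 266 202] [0.592 0.153 0.071] [0.581 0.145 0.033] [0.603 0.202 0.075]
cassette wrist 0.95 [132 188 195 276] [0.515 0.101 0.062] [0.493 0.069 0.028] [0.529 0.142 0.097]
wrist fin 1322 ((0.507083535194397, 0.10878115147352219), (0.016542822122573853, 0.049244269728660583), 0.2827317416667938) 0.09609594681043969
ejector_grip side 0.71 [166 148 230 173] [0.588 0.152 0.054] [0.519 0.141 0.03 ] [0.602 0.263 0.076]
cassette side 0.89 [192 159 225 205] [0.499 0.088 0.059] [0.485 0.066 0.014] [0.532 0.144 0.097]
cassette side 0.53 [265 189 309 220] [ 0.607 -0.064  0.023] [ 0.567 -0.086  0.009] [ 0.656 -0.033  0.027]
side fin 107 ((0.5066776275634766, 0.10653725266456604), (0.0529392808675766, 0.018366288393735886), 87.27432250976562) 0.09591182225887283
ejector_grip top 0.44 [160 166 177 180] [0.59  0.155 0.071] [0.58  0.145 0.012] [0.604 0.183 0.077]
cassette top 0.81 [170 200 204 219] [0.505 0.103 0.062] [0.486 0.069 0.03 ] [0.526 0.145 0.098]
top fin 161 ((0.5061644315719604, 0.10884417593479156), (0.015257137827575207, 0.050755731761455536), 0.7445765137672424) 0.09681995044591138
6 shift [ 0.15 -0.57 -0.14] turn [ 0.   -0.78  0.01] | now [0.5924 0.0627 0.162 ] [ 3.138 -0.702  1.578]
 mid [0.55  0.066 0.177]
```

View pics/w2.png

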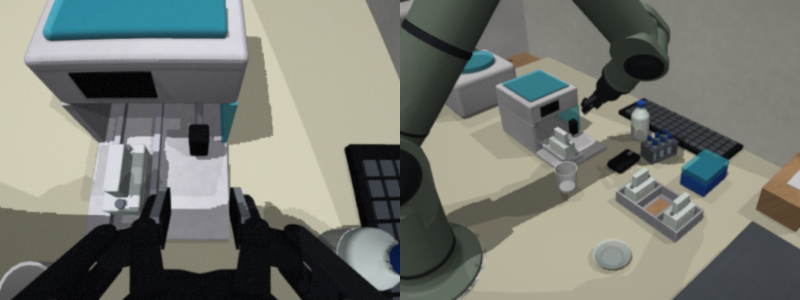

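The wrist view shows the cassette out on the apron at (120,175) and the black grip back home at (199,138). The fin's centre measures (0.507, 0.108) with its top at z 0.097, as expected.

Run:
```python
from h import *
go([.507,.105,.19],[np.pi,0,1.571],6)
```

```text
6 shift [ 0.34 -0.57 -0.06] turn [ 0.   -0.78  0.01] | now [0.5924 0.0627 0.162 ] [ 3.138 -0.702  1.578]
 mid [0.55  0.081 0.18 ]
```

{"api": "play_rows", "payload": {"plan": [[[0.34, -0.57, -0.06], [0, -0.78, 0.01], 0.05], [[0.34, -0.57, -0.06], [0, -0.78, 0.01], 0.05], [[0.34, -0.57, -0.06], [0, -0.78, 0.01], 0.05], [[0.34, -0.57, -0.06], [0, -0.78, 0.01], 0.05], [[0.34, -0.57, -0.06], [0, -0.78, 0.01], 0.05], [[0.34, -0.57, -0.06], [0, -0.78, 0.01], 0.05], [[0, 0, 0], [0, 0, 0], 0.05], [[0, 0, 0], [0, 0, 0], 0.05]]}}

```text
clock: 13.48
position: [0.507, 0.1046, 0.1901]
tool_rot: [-3.142, -0.001, 1.567]
force: [0.3, -0.4, -0.1]
grip_width: 0.0401
finger_force: 0.0
```

Run:
```python
from h import *
f=grab_frame("wrist");X=cloud(f)
x,y,z=X[...,0],X[...,1],X[...,2]
P=X[(z>.091)&(z<.101)&(x>.47)&(x<.54)&(y>.04)&(y<.165)]
if len(P)>5: print("fin",len(P),cv2.minAreaRect(P[:,:2].astype(np.float32)),P[:,2].mean())
for _ in range(2): go([.507,.105,.083],[np.pi,0,1.571],6)
print(bot.observe()["qpos"])
```

```text
fin 1179 ((0.5062790513038635, 0.10991323739290237), (0.01550985686480999, 0.049097925424575806), 0.2920803725719452) 0.09671252242949144
6 shift [ 0.01 -0.    0.71] turn [-0.   -0.   -0.01] | now [0.5072 0.1038 0.1901] [-3.142e+00 -1.000e-03  1.565e+00]
 mid [0.507 0.104 0.137]
6 shift [ 0.01 -0.    0.71] turn [-0.   -0.   -0.01] | now [0.5072 0.1038 0.1901] [-3.142e+00 -1.000e-03  1.565e+00]
 mid [0.507 0.104 0.137]
[-0.63020622  0.45828061  0.4203679   1.95216093 -0.25967224  0.78324507
 -0.06817168]
```

Descend, close, then lift a little straight up (mid-lift check).

{"api": "play_rows", "payload": {"plan": [[[0.01, 0, 0.8], [0, 0, 0], 0.05], [[0.01, 0, 0.8], [0, 0, 0], 0.05], [[0, 0, 0.8], [0, 0, 0], 0.05], [[0, 0, 0.8], [0, 0, 0], 0.05], [[0, 0, 0.7], [0, 0, 0], 0.05], [[0, 0, 0.38], [0, 0, 0], 0.05], [[0, 0, 0], [0, 0, 0], 0.8], [[0, 0, 0], [0, 0, 0], 0.8], [[0, 0, 0], [0, 0, 0], 0.8], [[0, 0, 0], [0, 0, 0], 0.8]], "newtons": 50}}

```text
clock: 14.78
position: [0.507, 0.1053, 0.0835]
tool_rot: [3.141, -0.0, 1.567]
force: [0.1, -0.4, -1.0]
grip_width: 0.0151
finger_force: 49.2
```

{"api": "play_rows", "payload": {"plan": [[[0, 0, -0.4], [0, 0, 0], 0.8], [[0, 0, -0.8], [0, 0, 0], 0.8], [[0, 0, -0.8], [0, 0, 0], 0.8], [[0, 0, -0.9], [0, 0, 0], 0.8], [[0, 0, -0.9], [0, 0, 0], 0.8], [[0, 0, -0.9], [0, 0, 0], 0.8], [[0, 0, 0], [0, 0, 0], 0.8]]}}

```text
clock: 15.65
position: [0.5076, 0.1054, 0.2023]
tool_rot: [3.139, -0.001, 1.567]
force: [0.2, -0.2, -4.0]
grip_width: 0.015
finger_force: 49.0
```

Run:
```python
from h import *
f=grab_frame("wrist")
cv2.imwrite("pics/w3.png",f["pixels"][...,::-1])
o=bot.observe();print(o["qpos"],o["clock"])
go([.541,-.2555,.205],[np.pi,0,0],18)
go([.541,-.2555,.205],[np.pi,0,0],20)
```

```text
[-0.6440832   0.44264365  0.43337911  1.94310344 -0.25223507  0.80700704
 -0.07565576] 15.7
18 shift [-0.6   0.66 -0.01] turn [ 0.   -0.    0.58] | now [0.5071 0.1053 0.2012] [ 3.140e+00 -1.000e-03  1.567e+00]
 mid [ 0.599 -0.068  0.203]
20 shift [-0.54  0.6  -0.01] turn [ 0.   -0.    0.52] | now [0.5071 0.1053 0.2012] [ 3.140e+00 -1.000e-03  1.567e+00]
 mid [ 0.599 -0.068  0.203]
```

View pics/w3.png

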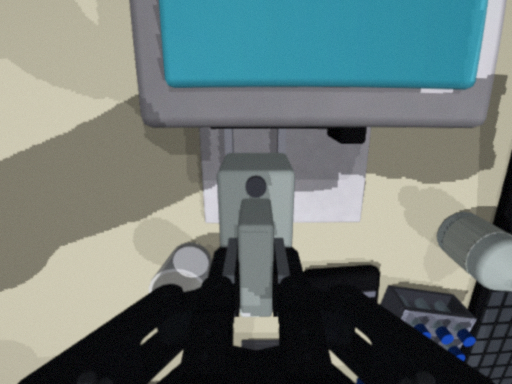

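The cassette hangs straight in the jaws, with the fin at (257,260) between the pads. Carrying it to above the bay.

{"api": "play_rows", "payload": {"plan": [[[-0.54, 0.6, -0.01], [0, 0, 0.52], 0.8], [[-0.54, 0.6, -0.01], [0, 0, 0.52], 0.8], [[-0.54, 0.6, -0.01], [0, 0, 0.52], 0.8], [[-0.54, 0.6, -0.01], [0, 0, 0.52], 0.8], [[-0.54, 0.6, -0.01], [0, 0, 0.52], 0.8], [[-0.54, 0.6, -0.01], [0, 0, 0.52], 0.8], [[-0.54, 0.6, -0.01], [0, 0, 0.52], 0.8], [[-0.54, 0.6, -0.01], [0, 0, 0.52], 0.8], [[-0.54, 0.6, -0.01], [0, 0, 0.52], 0.8], [[-0.54, 0.6, -0.01], [0, 0, 0.52], 0.8], [[-0.54, 0.6, -0.01], [0, 0, 0.52], 0.8], [[-0.54, 0.6, -0.01], [0, 0, 0.52], 0.8], [[-0.54, 0.6, -0.01], [0, 0, 0.52], 0.8], [[-0.54, 0.6, -0.01], [0, 0, 0.52], 0.8], [[-0.54, 0.6, -0.01], [0, 0, 0.52], 0.8], [[-0.54, 0.6, -0.01], [0, 0, 0.52], 0.8], [[-0.54, 0.6, -0.01], [0, 0, 0.52], 0.8], [[-0.54, 0.6, -0.01], [0, 0, 0.52], 0.8], [[-0.54, 0.6, -0.01], [0, 0, 0.52], 0.8], [[-0.54, 0.6, -0.01], [0, 0, 0.52], 0.8]]}}

```text
clock: 18.2
position: [0.5399, -0.2583, 0.2057]
tool_rot: [-3.142, -0.0, 0.002]
force: [0.9, 0.1, -3.1]
grip_width: 0.015
finger_force: 49.2
```

{"api": "play_rows", "payload": {"plan": [[[0, 0, 0], [0, 0, 0], 0.8]]}}

```text
clock: 18.32
position: [0.5394, -0.259, 0.2059]
tool_rot: [3.141, 0.0, 0.002]
force: [0.8, 0.4, -2.4]
grip_width: 0.015
finger_force: 49.2
```

Run:
```python
from h import *
o=bot.observe();p=o["position"];print(o["qpos"])
ims=[]
for c in ["wrist","top","side"]:
    f=grab_frame(c);X=cloud(f);x,y,z=X[...,0],X[...,1],X[...,2];ims.append(f["pixels"])
    for r in regions_of("cassette",c)[:3]:
        P=X[r["mask"]];P=P[~np.isnan(P[:,0])];P=P[P[:,2]>.11]
        if len(P)>30: print(c,round(r["p"],2),np.round(np.percentile(P,2,0)-p,3),np.round(np.percentile(P,98,0)-p,3))
    # spares' fins and tray
    m=(z>.086)&(z<.096)&(x>.48)&(x<.6)&(y<-.13)&(y>-.38)
    for a,b in [(-.22,-.15),(-.36,-.29)]:
        P=X[m&(y>a)&(y<b)]
        if len(P)>20: print(c,"spare fin",len(P),cv2.minAreaRect(P[:,:2].astype(np.float32)))
cv2.imwrite("pics/w4.png",cv2.resize(np.hstack([ims[0],ims[2]])[...,::-1],(800,300)))
go([.538,-.2555,.13],[np.pi,0,0],5)
```

```text
[-0.17993997  0.67422457  0.82401504  1.74107866 -0.58024511  0.98783157
 -0.7019224 ]
wrist 0.59 [-0.017 -0.019 -0.06 ] [0.044 0.02  0.014]
wrist spare fin 1007 ((0.541756272315979, -0.18704473972320557), (0.016490424051880836, 0.049142371863126755), 89.42975616455078)
wrist spare fin 1047 ((0.540891706943512, -0.3226465880870819), (0.050627391785383224, 0.01640748232603073), 0.009952574968338013)
top 0.58 [-0.008 -0.004 -0.063] [0.044 0.023 0.013]
top spare fin 169 ((0.5405766367912292, -0.18801988661289215), (0.01626908965408802, 0.04800509661436081), 89.73983001708984)
side 0.64 [-0.035 -0.023 -0.068] [0.04  0.017 0.013]
side 0.26 [-0.093  0.426 -0.092] [ 0.084  0.612 -0.018]
side spare fin 138 ((0.5402734875679016, -0.19014790654182434), (0.01757144369184971, 0.0503491573035717), 87.88087463378906)
side spare fin 182 ((0.5399974584579468, -0.3260369300842285), (0.05277632549405098, 0.016444161534309387), 1.0259920358657837)
5 shift [-0.02 -0.01  0.61] turn [-0.   -0.    0.01] | now [ 0.5411 -0.2568  0.2057] [-3.141 -0.     0.008]
 mid [ 0.54  -0.256  0.175]
```

View pics/w4.png

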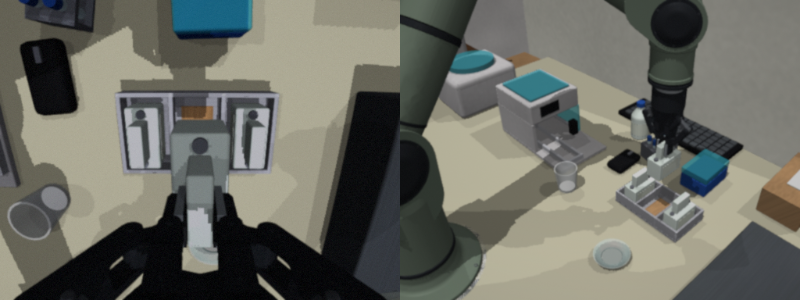

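The wrist view shows the cassette at (200,170) over the free middle bay, between the spares at (145,140) and (252,140), with the card at (197,113). I'll make a small correction and start down.

{"api": "play_rows", "payload": {"plan": [[[-0.12, -0.1, 0.2], [0, 0, 0], 0.8], [[0, 0, 0.6], [0, 0, 0], 0.8], [[0, 0, 0.7], [0, 0, 0], 0.8], [[0, 0, 0.7], [0, 0, 0], 0.8], [[0, 0, 0.6], [0, 0, 0], 0.8], [[0, 0, 0.5], [0, 0, 0], 0.8], [[0, 0, 0.3], [0, 0, 0], 0.8], [[0, 0, 0], [0, 0, 0], 0.8], [[0, 0, 0], [0, 0, 0], 0.8]]}}

```text
clock: 19.75
position: [0.5379, -0.255, 0.1161]
tool_rot: [3.141, -0.001, 0.007]
force: [-0.4, -0.0, -3.4]
grip_width: 0.0152
finger_force: 49.1
```

Run:
```python
from h import *
P=[]
for i in range(4):
    grab_frame("top");P.append(bot.observe()["position"])
print(np.round(P,4))
```

```text
[[ 0.538  -0.2549  0.1162]
 [ 0.538  -0.2549  0.1162]
 [ 0.538  -0.2548  0.1161]
 [ 0.5379 -0.2549  0.1161]]
```

{"api": "play_rows", "payload": {"plan": [[[0, 0, 0.4], [0, 0, 0], 0.8], [[0, 0, 0.4], [0, 0, 0], 0.8], [[0, 0, 0.3], [0, 0, 0], 0.8], [[0, 0, 0.2], [0, 0, 0], 0.8], [[0, 0, 0.1], [0, 0, 0], 0.8], [[0, 0, 0.06], [0, 0, 0], 0.8], [[0, 0, 0], [0, 0, 0], 0.8]]}}

```text
clock: 20.82
position: [0.5378, -0.2548, 0.0793]
tool_rot: [3.142, -0.0, 0.007]
force: [-0.1, -0.0, -3.2]
grip_width: 0.0151
finger_force: 49.2
```

{"api": "play_rows", "payload": {"plan": [[[0, 0, 0.03], [0, 0, 0], 0.8], [[0, 0, 0.03], [0, 0, 0], 0.8], [[0, 0, 0], [0, 0, 0], 0.8]]}}

```text
clock: 21.2
position: [0.5377, -0.2548, 0.0777]
tool_rot: [-3.142, 0.0, 0.007]
force: [-0.5, 0.5, -3.1]
grip_width: 0.0154
finger_force: 49.2
```

{"api": "play_rows", "payload": {"plan": [[[0, 0, 0.03], [0, 0, 0], 0.8], [[0, 0, 0.03], [0, 0, 0], 0.8], [[0, 0, 0], [0, 0, 0], 0.8]]}}

```text
clock: 21.58
position: [0.5378, -0.255, 0.0774]
tool_rot: [-3.141, -0.001, 0.006]
force: [-7.0, 4.3, 21.8]
grip_width: 0.0149
finger_force: 52.9
```

Contact came at the expected height. I'll ease up slightly, open to 40 mm and rise.

{"api": "play_rows", "payload": {"plan": [[[0, 0, -0.03], [0, 0, 0], 0.8], [[0, 0, 0], [0, 0, 0], 0.4], [[0, 0, 0], [0, 0, 0], 0.05], [[0, 0, 0], [0, 0, 0], 0.05], [[0, 0, 0], [0, 0, 0], 0.05], [[0, 0, -0.3], [0, 0, 0], 0.05], [[0, 0, -0.7], [0, 0, 0], 0.05], [[0, 0, -1], [0, 0, 0], 0.05], [[0, 0, -1], [0, 0, 0], 0.05], [[0, 0, -1], [0, 0, 0], 0.05], [[0, 0, -1], [0, 0, 0], 0.05], [[0, 0, 0], [0, 0, 0], 0.05]]}}

```text
clock: 23.08
position: [0.5384, -0.2553, 0.2046]
tool_rot: [3.141, -0.003, 0.007]
force: [-0.1, -0.2, 0.0]
grip_width: 0.0407
finger_force: 0.0
```

Run:
```python
from h import *
ims=[]
for c in ["wrist","side"]:
    f=grab_frame(c);X=cloud(f);x,y,z=X[...,0],X[...,1],X[...,2];ims.append(f["pixels"])
    m=(z>.084)&(z<.1)&(x>.48)&(x<.6)
    for a,b in [(-.22,-.15),(-.29,-.22),(-.36,-.29)]:
        P=X[m&(y>a)&(y<b)]
        if len(P)>20: print(c,"fin",len(P),cv2.minAreaRect(P[:,:2].astype(np.float32)),P[:,2].mean())
    for r in regions_of("ejector_grip",c)[:1]:
        P=X[r["mask"]];P=P[~np.isnan(P[:,0])];print(np.median(P,0))
cv2.imwrite("pics/w5.png",cv2.resize(np.hstack(ims)[...,::-1],(800,300)))
```

```text
wrist fin 1043 ((0.5412495136260986, -0.18712155520915985), (0.01638101600110531, 0.049744002521038055), 89.64390563964844) 0.09018562354348669
wrist fin 1044 ((0.5417773127555847, -0.2546486258506775), (0.015904080122709274, 0.04994843155145645), 89.79833984375) 0.09051872879114585
wrist fin 1097 ((0.5412166118621826, -0.32280245423316956), (0.01685267873108387, 0.049693185836076736), 89.765380859375) 0.09037556461366399
side fin 165 ((0.5408179759979248, -0.19011661410331726), (0.017194058746099472, 0.05019872635602951), 88.6490707397461) 0.08976405994787715
side fin 177 ((0.5420272350311279, -0.2586272060871124), (0.05310715362429619, 0.018452946096658707), 2.057960271835327) 0.08996471539535059
side fin 193 ((0.5399139523506165, -0.32594752311706543), (0.01785331964492798, 0.050864387303590775), 88.49594116210938) 0.08991573952128162
[0.58902562 0.15407628 0.05322086]
```

View pics/w5.png

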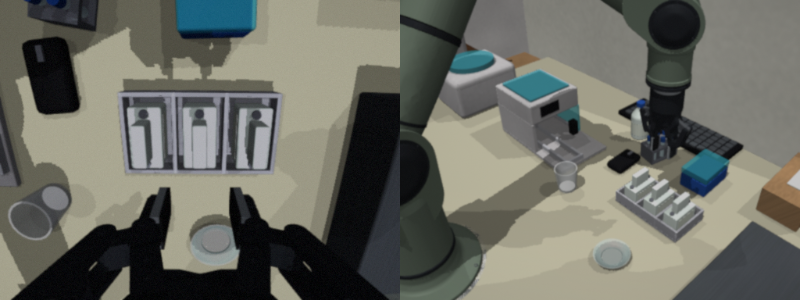

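The cassette stands upright in the middle bay at (200,137), level with the two spares. The grip is home, and the gripper touches nothing.

```bash
python3 -c "
from workcell import bot
print(bot.job_done())"
```

```text
the job is handed in; nothing more can be done
None
```

I pulled the ejector to its stop and eased it home, then set the cassette upright in the free bay about 1 mm from the card's centre; the job is handed in at about 23 s, and no verdict came back.

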